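# Find the driver with the loose handle

### The job

One of the four orange-handled drivers in the rack has a loose handle. With the drivers in their pockets, rock the handles one by one from side to side along the row, as far as each will go, until you feel which has play, then lift that driver out and stand it in the red cup, blade down. Keep the sound drivers in their pockets and leave the other things on the bench alone.

Things in the scene. Friction and masses are not known exactly. Their poses are not given: they have to be found in the camera images.
- rack: wooden tool rack fixed to the bench, a block 70 mm deep (x), 330 mm long (y, with dark steel end plates to 336 mm) and 70 mm high; origin at the centre of its underside, z up. In its top are four square pockets in a row along its y axis, at y = -135, -45, 45 and 135 mm, each 13.5 mm square and 60 mm deep (pocket floor 10 mm above the bench)
- driver_1: one of four drivers that look alike, blade down in the rack, one to a pocket in any order: 12 mm square steel shank 85 mm long, above it a round orange handle 90 mm long (28 mm diameter from 26 to 78 mm above its foot, narrower elsewhere), 175 mm in all, about 0.17 kg. Origin at the shank's lower tip, z up the shank; seated it is 10 mm above the bench, its x and y parallel to the rack's
- driver_1_handle (a point): grip point of driver_1, on its axis 30 mm below the top, 155 mm above the bench when seated; z along the handle. One driver is loose, unseen: its handle rocks easily on the shank's top about the driver's x, along the row, 12 mm each way here (0.2 rad), then stops hard; lifted by it, the shank hangs 6 mm lower. Sound ones give under 5 mm each way at 7 N (pocket slack)
- driver_2: one of four drivers that look alike, blade down in the rack, one to a pocket in any order: 12 mm square steel shank 85 mm long, above it a round orange handle 90 mm long (28 mm diameter from 26 to 78 mm above its foot, narrower elsewhere), 175 mm in all, about 0.17 kg. Origin at the shank's lower tip, z up the shank; seated it is 10 mm above the bench, its x and y parallel to the rack's
- driver_2_handle (a point): grip point of driver_2, on its axis 30 mm below the top, 155 mm above the bench when seated; z along the handle. One driver is loose, unseen: its handle rocks easily on the shank's top about the driver's x, along the row, 12 mm each way here (0.2 rad), then stops hard; lifted by it, the shank hangs 6 mm lower. Sound ones give under 5 mm each way at 7 N (pocket slack)
- driver_3: one of four drivers that look alike, blade down in the rack, one to a pocket in any order: 12 mm square steel shank 85 mm long, above it a round orange handle 90 mm long (28 mm diameter from 26 to 78 mm above its foot, narrower elsewhere), 175 mm in all, about 0.17 kg. Origin at the shank's lower tip, z up the shank; seated it is 10 mm above the bench, its x and y parallel to the rack's
- driver_3_handle (a point): grip point of driver_3, on its axis 30 mm below the top, 155 mm above the bench when seated; z along the handle. One driver is loose, unseen: its handle rocks easily on the shank's top about the driver's x, along the row, 12 mm each way here (0.2 rad), then stops hard; lifted by it, the shank hangs 6 mm lower. Sound ones give under 5 mm each way at 7 N (pocket slack)
- driver_4: one of four drivers that look alike, blade down in the rack, one to a pocket in any order: 12 mm square steel shank 85 mm long, above it a round orange handle 90 mm long (28 mm diameter from 26 to 78 mm above its foot, narrower elsewhere), 175 mm in all, about 0.17 kg. Origin at the shank's lower tip, z up the shank; seated it is 10 mm above the bench, its x and y parallel to the rack's
- driver_4_handle (a point): grip point of driver_4, on its axis 30 mm below the top, 155 mm above the bench when seated; z along the handle. One driver is loose, unseen: its handle rocks easily on the shank's top about the driver's x, along the row, 12 mm each way here (0.2 rad), then stops hard; lifted by it, the shank hangs 6 mm lower. Sound ones give under 5 mm each way at 7 N (pocket slack)
- cup: round red metal cup fixed to the bench, for tools to be repaired: 76 mm outside diameter at the rim, 110 mm high, 3 mm wall, narrowing a little downwards; origin at the centre of its underside, floor about 5 mm up. A driver set in it leans against the rim
- elec_tape: roll of black tape lying flat on the bench, 62 mm diameter, 19 mm high; bystander, loose
- tape_measure: yellow and black tape measure standing on the bench, 39 x 82 x 64 mm; bystander, loose
- jacket_stripper: orange cable stripper lying on the bench, 22 x 110 x 19 mm; bystander, loose
Things that resemble listed ones, but are neither listed nor needed, are in the scene too. Leave any purple or white look-alike of the driver_3 alone.

How it is judged:
By the outcome, as a careful person would: the job done as asked, in the order asked, and still so for the second after the job is handed in, with the robot touching nothing.
It also fails if it takes over 70 s, if anything falls off the work surface, if the arm or the gripper's body presses on something with over 40 N, if the wrist force passes 120 N, or if a joint passes its speed limit or range.

### The arm

A 7-joint arm with a two-finger parallel gripper is mounted at the origin on a cart in front of the work surface, level with it; the furniture and walls round the work are solid. World frame = base frame: x ahead of the robot, y to its left, z up, the work surface at z = 0. Lengths are in m, angles in rad, forces in N, time in s.
With the tool pointing down it reaches from about 0.425 to 1.025 m from the base axis. Payload 9.4 kg.
Tool frame: the origin (TCP) lies midway between the tips of the shut fingers; the grasp point (between the pads) lies 19 mm behind it; z points along the fingers, y is the line along which they close (so a half turn about z gives the same grasp; the last joint's range is limited). The gripper opens to 93 mm and grips with 3 to 60 N. Pads are 15 mm wide; open, the fingers measure 128 mm over their backs; the gripper's body (75 mm by 188 mm) begins 65 mm behind the grasp point.
Start: joints at [-1.281, 0.599, -0.003, 1.599, 0.002, 0.943, -0.08], TCP at [0.26, 0.677, 0.219] pointing down, gripper open.
Joint ranges: [-2.57, 2.57], [-0.35, 1.97], [-1.29, 1.29], [0.11, 2.56], [-1.05, 4.19], [0.11, 1.86], [-2.63, 2.63]. Speed limits (rad/s): [2.22, 2.22, 3.01, 3.01, 3.14, 3.14, 3.14].

### API

Orientations are given as a unit quaternion [x, y, z, w].
In Python, from plant import * gives the robot as it stands. Calls block until the motion is done:
- move_to(position, orientation): joint-space move of the TCP to a pose.
- move_l(position, max_speed=0.15, rot=None, until_force=None): straight line of the TCP; rot=None keeps the orientation; max_speed is the mean speed in m/s. With until_force (N) it stops when the force on the tool has changed by that much, and returns True; else False.
- movej(angles): joint-space move.
- open_jaws() and close(squeeze=None): open the fingers fully, or close them until they stop; squeeze is the grip in N (None keeps the last).
- pause(seconds).
- solve_ik(position, orientation): joint angles nearest the present ones, or None.
- snapshot(name): name is "side" or "top"; returns the picture (400x640x3 uint8, red, green, blue); there is no depth.
- camera_params(name): a dict with "K" (3x3 intrinsics, pixels), "R" (3x3) and "t" (3): a world point X has camera coordinates R X + t. Camera axes: x right, y down, z forward; pixel columns grow to the right and rows downward; lengths in m; the calibration is good to about 2 mm. A picture is of the moment at which its call begins. camera_params takes no time and is no camera call.
A pose or a line that the arm cannot do raises PlanningError and nothing moves.
- sign_off(): hands the job in; it is judged then, once.
Trained networks look in the newest picture that a camera, given by its name, has taken for a name from the list of things; names that differ only in an ending like _2 or _b are one class to them, and where a whole thing is asked for, a point or a joint stands for the part that bears it (a point fixed in the world has none). Each returns a list of dicts, best first, with "score" (0 to 1); they miss things now and then, are a little off and sometimes report something else, mostly with a low value. They report only what shows in the picture. A call takes as long as a camera call. They do not tell look-alikes from the thing itself.
- find_in(camera, target): "point" ([x, y, z] in m, in the coordinates of the camera as it stood for that picture, good to about 4 mm: the middle of the surface that is visible of it).
Readings, each from a call of its own:
- read_clock(): time.
- read_joint_positions(): joint angles.
- read_joint_vel(): joint speeds.
- read_joint_torque(): joint torques, N m.
- read_position(): TCP position.
- read_eef_rot(): TCP orientation.
- read_ft_force(): force on the tool from outside, world axes, zero at the start.
- read_ft_torque(): the same for the moment, N m.
- read_width(): finger opening in m.
- read_grip_force(): force on a finger pad.
Only numpy, scipy, OpenCV 4.12 (cv2) and the standard library are available. Lean on these libraries where they do the work, as an engineer would, in place of code of your own. Each camera call takes 0.05 s, during which the arm holds its last target. There are 200 camera calls.

## Working session

There is one attempt and no reset: what is moved stays moved. The work goes in short steps, each a Python script; the robot and the scene stay as the last script left them, time stands still between calls to the robot, and variables do not carry over. Pictures are saved under pics/ and viewed, at most 10 in all, crops included, and the job is handed in when it is done.

```bash
mkdir -p pics; cat > h.py <<'E'
from plant import *
import numpy as np, cv2
def save(cam,name):
    im=snapshot(cam); cv2.imwrite(f'pics/{name}.png',cv2.cvtColor(im,cv2.COLOR_RGB2BGR)); return im
def w(cam,p):
    c=camera_params(cam); return np.array(c['R']).T@(np.array(p)-np.array(c['t']))
def proj(cam,X):
    c=camera_params(cam); q=np.array(c['K'])@(np.array(c['R'])@np.array(X)+np.array(c['t'])); return q[:2]/q[2]
def ray(cam,px,z):
    c=camera_params(cam); R=np.array(c['R']); o=-R.T@np.array(c['t']); d=R.T@np.linalg.inv(c['K'])@np.array([px[0],px[1],1.]); return o+d*(z-o[2])/d[2]
E
python3 - <<'E'
from h import *
for cam in ('top','side'):
    im=save(cam,cam+'0')
    c=camera_params(cam); print(cam,(-np.array(c['R']).T@c['t']).round(3))
    for t in ('rack','driver_1','driver_1_handle','cup','elec_tape','tape_measure','jacket_stripper'):
        for d in find_in(cam,t)[:7]:
            X=w(cam,d['point']); print(t,round(d['score'],2),X.round(3),proj(cam,X).round())
print(read_clock(),read_eef_rot(),read_position())
a=cv2.imread('pics/top0.png');b=cv2.imread('pics/side0.png')
E
```

```text
top [0.399 0.092 1.143]
rack 0.82 [ 0.573 -0.065  0.07 ] [376. 185.]
driver_1 0.81 [ 0.57  -0.192  0.173] [441. 177.]
driver_1 0.67 [ 0.478 -0.008  0.17 ] [358. 221.]
driver_1 0.66 [ 0.574 -0.109  0.178] [403. 176.]
driver_1 0.6 [0.583 0.067 0.184] [321. 173.]
driver_1 0.59 [ 0.468 -0.084  0.173] [393. 225.]
driver_1 0.58 [0.643 0.156 0.167] [280. 148.]
driver_1 0.58 [0.574 0.159 0.167] [279. 179.]
driver_1_handle 0.77 [ 0.573 -0.104  0.178] [401. 176.]
cup 0.97 [0.514 0.393 0.062] [184. 214.]
elec_tape 0.9 [0.412 0.092 0.021] [312. 254.]
elec_tape 0.63 [ 0.575 -0.105  0.18 ] [402. 175.]
tape_measure 0.57 [0.399 0.205 0.06 ] [264. 261.]
jacket_stripper 0.76 [ 0.381 -0.099  0.019] [390. 265.]
side [0.368 0.74  0.623]
rack 0.71 [ 0.556 -0.005  0.066] [320. 197.]
driver_1 0.93 [0.578 0.161 0.125] [291. 219.]
driver_1 0.84 [0.579 0.073 0.147] [301. 186.]
driver_1 0.82 [0.648 0.162 0.127] [258. 214.]
driver_1 0.82 [ 0.474 -0.009  0.125] [353. 179.]
driver_1 0.8 [ 0.568 -0.198  0.146] [331. 133.]
driver_1 0.74 [ 0.569 -0.106  0.143] [323. 149.]
driver_1 0.65 [ 0.468 -0.091  0.134] [361. 159.]
driver_1_handle 0.65 [ 0.57  -0.102  0.147] [323. 149.]
cup 0.55 [0.508 0.378 0.076] [295. 328.]
elec_tape 0.69 [0.413 0.099 0.021] [371. 246.]
elec_tape 0.22 [0.387 0.216 0.048] [378. 278.]
tape_measure 0.97 [0.388 0.216 0.046] [377. 279.]
jacket_stripper 0.55 [ 0.384 -0.095  0.018] [391. 199.]
jacket_stripper 0.41 [0.391 0.217 0.046] [376. 279.]
0.8 [ 1.82354572e-01  9.83232836e-01 -1.39325366e-05  1.76113826e-05] [0.25998951 0.67677296 0.21861223]
```

View pics/top0.png

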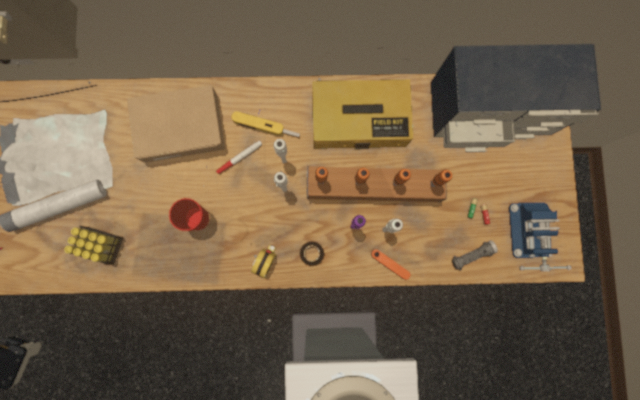

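View pics/side0.png

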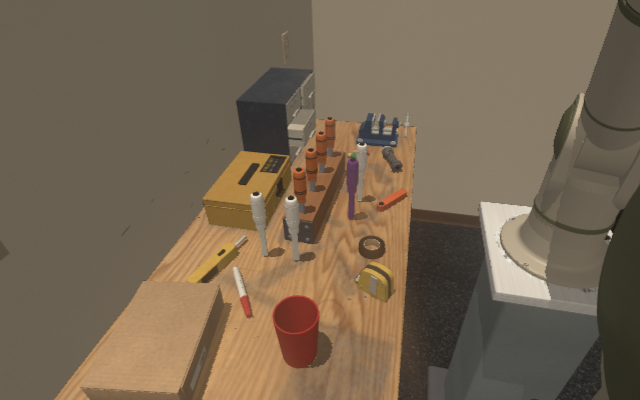

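The top view shows the four orange handles in the rack at about (321,173), (362,176), (403,176) and (445,177). White and purple look-alikes stand free at (280,148), (280,180), (395,226) and (358,221), and the cup is at (188,214). In the side view, the dark cabinet behind the far end of the rack needs a clearance check.

```bash
python3 - <<'E'
import cv2,numpy as np
a=cv2.imread('pics/top0.png')[120:230,270:470]; b=cv2.imread('pics/side0.png')[60:250,200:400]
a=cv2.resize(a,(800,440),interpolation=cv2.INTER_CUBIC); cv2.imwrite('pics/c1.png',a)
a=cv2.imread('pics/top0.png')[30:210,420:620];cv2.imwrite('pics/c2.png',np.hstack([cv2.resize(a,(400,360)),cv2.resize(b,(400,380))[:360]]))
from h import *
im=cv2.imread('pics/top0.png')
# rack corners guess: outline of brown in top
hsv=cv2.cvtColor(im,cv2.COLOR_BGR2HSV)
for p in [(433,70),(433,110),(440,138),(455,47)]: print(p,[ray('top',p,z).round(3) for z in (0,0.2,0.3)])
for p in [(447,150),(513,143),(575,129)]: print(p,ray('top',p,0).round(3))
for p in [(322,93),(287,136)]: print(p)
for p in [(315,73),(243,95),(293,120)]: print('side',p,[ray('side',p,z).round(3) for z in (0.1,.2,.3)])
E
```

```text
(433, 70) [array([ 0.888, -0.239,  0.   ]), array([ 0.802, -0.181,  0.2  ]), array([ 0.76 , -0.152,  0.3  ])]
(433, 110) [array([ 0.779, -0.233,  0.   ]), array([ 0.712, -0.176,  0.2  ]), array([ 0.679, -0.147,  0.3  ])]
(440, 138) [array([ 0.703, -0.247,  0.   ]), array([ 0.65 , -0.187,  0.2  ]), array([ 0.623, -0.158,  0.3  ])]
(455, 47) [array([ 0.951, -0.301,  0.   ]), array([ 0.854, -0.232,  0.2  ]), array([ 0.806, -0.198,  0.3  ])]
(447, 150) [ 0.671 -0.263  0.   ]
(513, 143) [ 0.686 -0.436  0.   ]
(575, 129) [ 0.72  -0.601  0.   ]
(322, 93)
(287, 136)
side (315, 73) [array([ 0.766, -0.818,  0.1  ]), array([ 0.69, -0.52,  0.2 ]), array([ 0.614, -0.222,  0.3  ])]
side (243, 95) [array([ 0.971, -0.531,  0.1  ]), array([ 0.856, -0.288,  0.2  ]), array([ 0.74 , -0.045,  0.3  ])]
side (293, 120) [array([ 0.726, -0.354,  0.1  ]), array([ 0.657, -0.145,  0.2  ]), array([0.589, 0.064, 0.3  ])]
```

View pics/c1.png

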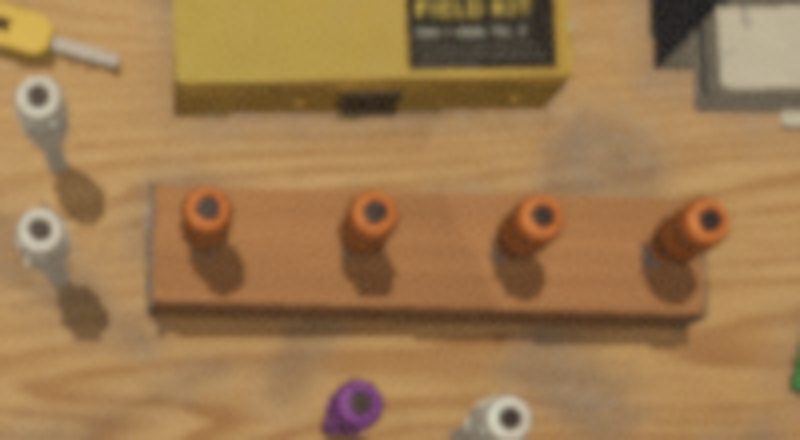

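View pics/c2.png

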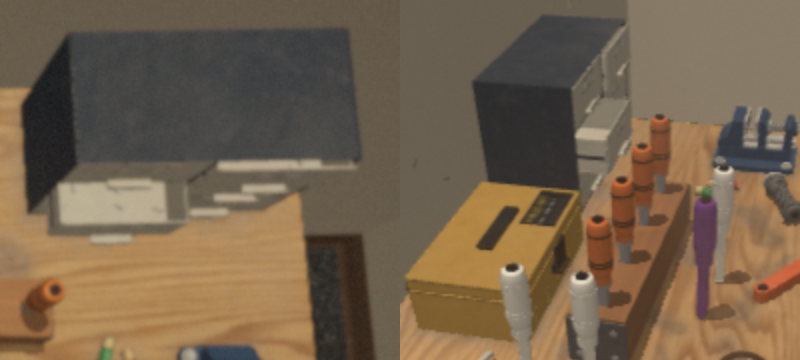

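```bash
cat >> h.py <<'E'
dots=[(322,171.75),(364,173),(405.75,174),(447.75,174.75)]
T=np.array([ray('top',p,0.185) for p in dots])[:,:2]
s=np.array([135,45,-45,-135])/1e3
c0=T.mean(0); d=(T*s[:,None]).sum(0); u=d/np.hypot(*d)   # rack y axis
D=c0+s[:,None]*u
th=np.arctan2(-u[0],u[1])
def quat(extra=0):
    ph=(th+extra)/2+np.pi/4; return [float(np.cos(ph)),float(np.sin(ph)),0.,0.]
Q=quat()
E
python3 - <<'E'
from h import *
print(T.round(4),D.round(4),th,np.linalg.norm(T[0]-T[3]))
def tri(a,b):
    A=[];B=[]
    for cam,p in (('top',a),('side',b)):
        c=camera_params(cam);P=np.array(c['K'])@np.c_[c['R'],c['t']]
        for i in (0,1): r=p[i]*P[2]-P[i];A.append(r[:3]);B.append(-r[3])
    return np.linalg.lstsq(np.array(A),np.array(B),rcond=None)[0]
print('drawer',tri((447,147),(302,137)),tri((447,147),(302,130)))
im=cv2.imread('pics/top0.png')
m=((im[...,2]>90)&(im[...,1]<60)&(im[...,0]<70)).astype('uint8'); m[:, :160]=0;m[:,215:]=0;m[:190]=0;m[240:]=0
ct=max(cv2.findContours(m,0,1)[0],key=cv2.contourArea); (cc,r)=cv2.minEnclosingCircle(ct); e=cv2.fitEllipse(cv2.convexHull(ct));print(cc,r,e,cv2.boundingRect(ct),ray('top',cc,.11),ray('top',e[0],.11))
for z in (.35,.174,.136):
  for ex in (0,np.pi):
    for i in (0,3): print(z,ex,i,solve_ik([*D[i],z],quat(ex)))
print(solve_ik([.51,.385,.15],Q))
for i in range(4): print(proj('side',[*D[i],.185]))
E
```

```text
[[ 0.5848  0.066 ]
 [ 0.5802 -0.024 ]
 [ 0.5762 -0.1136]
 [ 0.5727 -0.2039]] [[ 0.5845  0.066 ]
 [ 0.5805 -0.0239]
 [ 0.5764 -0.1138]
 [ 0.5724 -0.2037]] -0.044868356875582015 0.2701753539431789
drawer [ 0.65620401 -0.22950866  0.10753591] [ 0.65073795 -0.22094776  0.13439496]
(189.44586181640625, 215.61146545410156) 19.455568313598633 ((188.7365264892578, 215.44357299804688), (29.88298988342285, 39.19930648803711), 105.99999237060547) (170, 200, 39, 31) [0.50419179 0.36777961 0.11      ] [0.5046102  0.36939202 0.11      ]
0.35 0 0 [-0.58294746  0.3328272   0.51620544  1.78057812 -0.18426611  1.07613496
 -0.04723109]
0.35 0 3 [-0.27934612  0.40859644  0.77528774  1.74854546 -0.31513755  1.11345637
  0.55118644]
0.35 3.141592653589793 0 [ 0.51814281  0.49682034 -1.09482063  1.7159309   0.46794803  1.22043146
  2.40267077]
0.35 3.141592653589793 3 [-0.45198778  0.52723496  1.12334198  1.75686106 -0.51101937  1.18768207
 -2.36797637]
0.174 0 0 [-0.45463764  0.51140184  0.35846785  1.97840348 -0.27060678  0.69751452
  0.02578154]
0.174 0 3 [-0.06824537  0.55070514  0.47493097  1.93972255
[... 181 characters left out ...]
.39625119  0.78158294  1.11270071  1.95812832 -0.86397175  0.98057598
 -2.04150724]
0.136 0 0 [-0.42659529  0.56069533  0.32112696  2.00728331 -0.29410089  0.61753232
  0.04522957]
0.136 0 3 [ 0.01027751  0.58483673  0.3574972   1.96490853 -0.32607857  0.64735229
  0.53081684]
0.136 3.141592653589793 0 [ 0.12113723  0.58156264 -0.4845338   1.97146591  0.41559087  0.68642852
  2.47453273]
0.136 3.141592653589793 3 [-0.38497614  0.84918456  1.10986953  1.98792691 -0.96207445  0.96073798
 -1.95727825]
[-0.91581278  0.58802443  0.27464963  1.87857159 -0.23398449  0.70610452
 -0.55098685]
[298.30165653 169.77211465]
[310.33726294 150.00172836]
[320.63851349 133.08029577]
[329.555099  118.4333944]
```

```bash
cat >> h.py <<'E'
def at(i,z,dy=0): p=D[i]+u*dy; return [float(p[0]),float(p[1]),z]
def rock(i):
    move_l(at(i,.136),.18); close(30); pause(.15)
    p0=np.array(read_position())[:2]; f0=np.array(read_ft_force()); out=[]
    for sg in (1,-1):
        hit=move_l(at(i,.136,sg*.02),.04,until_force=9)
        p=np.array(read_position())[:2]; f=np.array(read_ft_force())-f0
        out.append((hit,round(float((p-p0)@u)*1e3,1),f.round(1).tolist()))
        move_l(at(i,.136),.06)
    print('driver idx',i,'w',round(read_width(),4),out,'t',read_clock(),flush=True)
    return abs(out[0][1])+abs(out[1][1])
def up(i):
    open_jaws(); move_l(at(i,.24),.25)
E
python3 - <<'E'
from h import *
move_to(at(0,.26),Q); print(read_clock(),read_position())
print(rock(0)); save('side','r0')
E
```

```text
3.2583 [0.58453019 0.0672604  0.25980997]
driver idx 0 w 0.0273 [(False, 18.7, [-0.7, -5.1, -0.3]), (False, -18.7, [0.6, 6.0, 1.2])] t 7.55
37.4
```

View pics/r0.png

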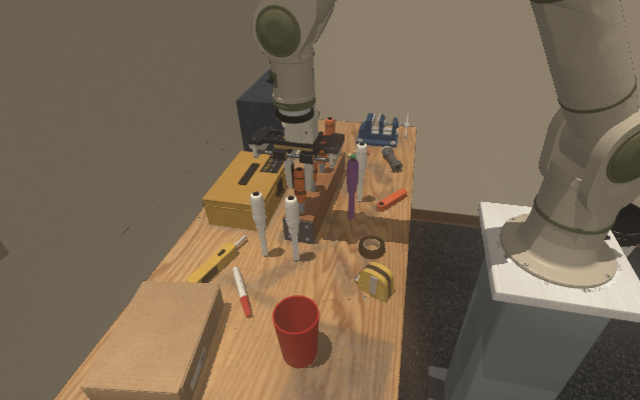

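The grip slipped at about 6 N, so that reading doesn't settle anything. I'll grip harder and log force against displacement.

```bash
cat >> h.py <<'E'
def prof(i,sq=60):
    move_l(at(i,.136),.18); close(sq); pause(.1)
    p0=np.array(read_position())[:2]; f0=np.array(read_ft_force())[:2]@u; r={}
    for sg in (1,-1):
        L=[]
        for mm in (3,5,8,11,13,15):
            h=move_l(at(i,.136,sg*mm/1e3),.05,until_force=15)
            f=np.array(read_ft_force())[:2]@u-f0; L.append((round(float((np.array(read_position())[:2]-p0)@u)*1e3,1),round(float(f),1)))
            if abs(f)>9: break
        r[sg]=L; move_l(at(i,.136),.08)
    print('idx',i,r,'grip',round(read_grip_force(),1),'w',round(read_width(),4),'t',round(read_clock(),2),flush=True)
    return r
E
python3 - <<'E'
from h import *
open_jaws(); prof(0)
E
```

```text
idx 0 {1: [(1.1, -6.6), (1.6, -10.0)], -1: [(-2.6, 0.3), (-3.6, 4.6), (-4.9, 9.5)]} grip 60.0 w 0.027 t 11.89
```

Driver 0 is sound: it stiffens within 5 mm each way. Next are the others.

```bash
python3 - <<'E'
from h import *
def rng(r): return abs(r[1][-1][0])+abs(r[-1][-1][0])
up(0)
for i in (1,2,3):
    move_l(at(i,.24),.25); R=prof(i)
    if rng(R)>16: print('LOOSE',i); break
    if i<3: up(i)
E
```

```text
idx 1 {1: [(1.7, -4.2), (2.5, -7.9), (4.3, -12.0)], -1: [(-0.6, 6.4), (-1.6, 10.3)]} grip 60.0 w 0.0273 t 17.73
idx 2 {1: [(1.7, -4.7), (2.5, -8.4), (4.2, -12.1)], -1: [(-0.7, 5.2), (-1.6, 8.6), (-4.0, 10.4)]} grip 60.0 w 0.0271 t 23.82
idx 3 {1: [(1.7, -4.7), (2.5, -8.3), (4.3, -12.1)], -1: [(-0.7, 5.7), (-1.4, 9.8)]} grip 60.0 w 0.0271 t 29.65
```

All four read alike. A hard flat grip may block the pivot, because the torsion of the pads holds the handle. I'll push each handle with the shut fingers from the gaps instead, so nothing holds it against tilting.

```bash
cat >> h.py <<'E'
def push(i,dy,sg,back=True):
    """from slot at(i,dy) push along sg*u; returns travel"""
    p0=np.array(read_position())[:2]
    h=move_l(at(i,.150,dy+sg*.042),.06,until_force=8)
    p=np.array(read_position())[:2]; f=np.array(read_ft_force())[:2]@u
    tr=float(abs((p-D[i]-u*dy)@u)*1e3); print('slot',i,dy,sg,h,'travel',round(tr,1),'F',round(float(f),1),'t',round(read_clock(),2),flush=True)
    move_l(at(i,.150,dy),.15); return tr
E
python3 - <<'E'
from h import *
open_jaws(); move_l(at(3,.215),.25); close(30)
move_l(at(2,.215,-.045),.25); move_l(at(2,.150,-.045),.2)
push(2,-.045,-1); push(2,-.045,1)
move_l(at(2,.215,-.045),.25); move_l(at(0,.215,-.045),.25); move_l(at(0,.150,-.045),.2)
push(0,-.045,-1); push(0,-.045,1)
E
```

```text
slot 2 -0.045 -1 True travel 27.6 F 4.6 t 34.03
slot 2 -0.045 1 True travel 24.7 F -5.3 t 34.87
slot 0 -0.045 -1 True travel 27.6 F 5.1 t 37.45
slot 0 -0.045 1 True travel 36.1 F -5.2 t 38.39
```

Driver 0, nearest the cup, is loose: it travelled about 12.6 mm past contact, against 1–4 mm for the others. I'll rock it the other way too, then grip it along the row, which also squares it up.

```bash
python3 - <<'E'
from h import *
move_l(at(0,.215,-.045),.25); move_l(at(0,.215,.045),.25); move_l(at(0,.150,.045),.2)
push(0,.045,-1)
move_l(at(0,.24,.045),.25)
j=np.array(read_joint_positions())
c=[(np.abs(np.array(q)-j).max(),e) for e in (np.pi/2,-np.pi/2) for q in [solve_ik(at(0,.26),quat(e))] if q is not None]; print(c)
e=min(c)[1]
move_to(at(0,.24),quat(e)); open_jaws()
save('side','r1'); print(read_clock(),e)
for cx in ([.507,.372,.30],[.507,.372,.15]): print(solve_ik(cx,quat(e)))
E
```

```text
slot 0 0.045 -1 True travel 39.0 F 4.9 t 40.83
[(np.float64(1.3825545295397705), 1.5707963267948966), (np.float64(1.2104406358649809), -1.5707963267948966)]
44.3667 -1.5707963267948966
[-1.33932482  0.56695708  0.99737968  1.77516845 -0.5317977   1.09674257
 -1.77521216]
[-1.23156342  0.70901429  0.83037151  1.92241943 -0.70813066  0.83150098
 -1.63085308]
```

View pics/r1.png

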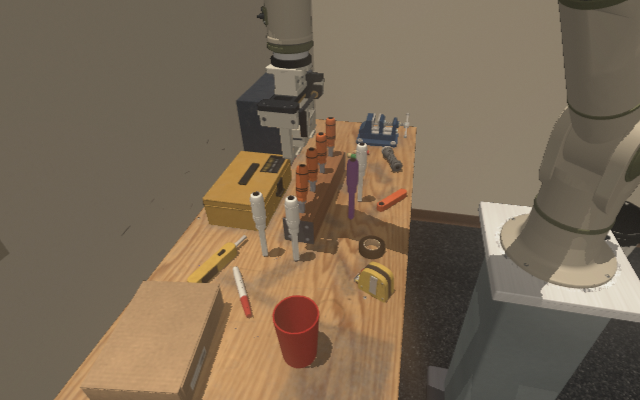

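```bash
python3 - <<'E'
from h import *
move_l(at(0,.136),.18); close(30); print(read_width(),read_grip_force())
move_l(at(0,.346),.2); print(read_width(),read_ft_force(),read_clock())
move_l([.507,.372,.346],.22); save('side','r2'); print(read_clock(),read_position(),read_width())
E
```

```text
0.0277783002736108 29.981514070532285
0.027657061631506975 [-0.22576504  0.07884159 -1.0689953 ] 47.325
48.9583 [0.50758188 0.37050688 0.34630059] 0.027699823659883934
```

View pics/r2.png

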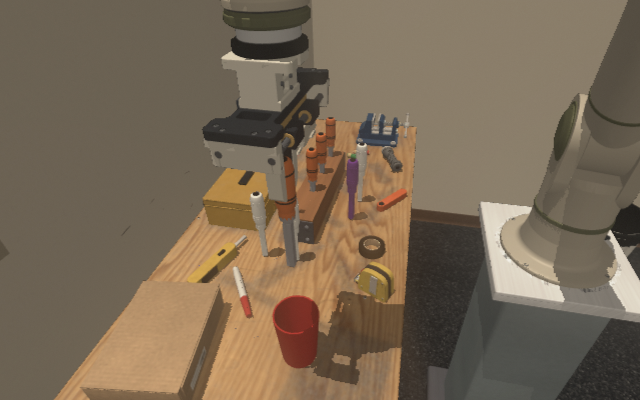

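The driver hangs from the gripper with its tip at about (291,265). The cup rim centre is at about (297,312).

```bash
python3 - <<'E'
from h import *
print(proj('side',[.507,.372,.11]),proj('side',[.507,.372,.214]),ray('side',(297,312),.11),ray('top',(189,215.5),.11))
im=cv2.imread('pics/side0.png').astype(int)
m=((im[...,2]>90)&(im[...,1]<65)&(im[...,0]<65)).astype('uint8');m[:285]=0;m[:,:260]=0;m[:,335:]=0
for r in range(290,345,4):
    x=np.where(m[r])[0]; print(r,(x.min(),x.max()) if len(x) else None,end=' ')
E
```

```text
[295.87474574 312.48169025] [291.36310547 267.59772663] [0.5054703  0.37072324 0.11      ] [0.50446834 0.36879328 0.11      ]
290 None 294 None 298 (np.int64(287), np.int64(307)) 302 (np.int64(280), np.int64(313)) 306 (np.int64(276), np.int64(316)) 310 (np.int64(274), np.int64(317)) 314 (np.int64(273), np.int64(317)) 318 (np.int64(273), np.int64(317)) 322 (np.int64(274), np.int64(317)) 326 (np.int64(275), np.int64(317)) 330 (np.int64(276), np.int64(317)) 334 (np.int64(277), np.int64(317)) 338 (np.int64(279), np.int64(317)) 342 (np.int64(280), np.int64(316))
```

```bash
python3 - <<'E'
from h import *
move_l([.507,.370,.20],.22); print(move_l([.507,.370,.139],.1,until_force=5),read_position(),read_ft_force())
open_jaws(); pause(.3); move_l([.507,.370,.32],.15); pause(.5)
save('side','r3'); print(read_clock(),read_ft_force())
E
```

```text
False [0.50741599 0.36994146 0.139344  ] [ 0.37927536  0.5446251  -1.3190061 ]
53.8833 [ 0.8596901  -0.39048351  0.61405147]
```

View pics/r3.png

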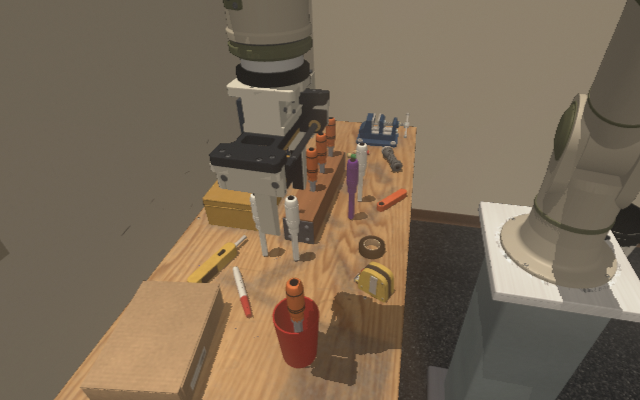

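The driver stands blade down in the cup, its handle at about (296,300). The other three are still in the rack, the bystanders haven't moved, and the gripper is clear.

```bash
python3 -c "
from plant import *
print(sign_off(), read_clock())"
```

```text
the job is handed in; nothing more can be done
the job is handed in; nothing more can be done
```

The loose driver was the one at the cup end of the rack; it now stands blade down in the red cup, the three sound ones are still in their pockets, and I handed the job in at about 54 s.

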